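Load the shielded test box and hold its access panel shut

ROBOT

A 6-joint arm with a two-finger parallel gripper is mounted at the origin on a cart in front of the work surface, level with it; the furniture and walls round the work are solid. World frame = base frame: x ahead of the robot, y to its left, z up, the work surface at z = 0. Lengths are in m, angles in rad, forces in N, time in s.
With the tool pointing down it reaches from about 0.35 to 0.775 m from the base axis. Payload 7.3 kg.
Tool frame: the origin (TCP) lies at the very end of the fingers, on their centre line; the grasp point (between the pads) lies 19 mm behind it (pinch_z is the distance from the TCP to the grasp point, in m); z points along the fingers, y is the line along which they close (so a half turn about z gives the same grasp; the last joint's range is limited). The gripper opens to 92 mm and grips with 3 to 60 N. Pads are 19 mm wide; open, the fingers measure 130 mm over their backs; the gripper's body (75 mm by 190 mm) begins 47 mm behind the grasp point.
Start: joints at [-1.394, 0.342, 1.524, -0, 1.275, -0.146], TCP at [0.167, -0.498, 0.227] pointing down, gripper open.
Joint ranges: [-2.53, 2.53], [-0.77, 2.02], [0.04, 2.7], [-1, 4.14], [0.28, 2.66], [-3.11, 3.11]. Speed limits (rad/s): [2.57, 2.57, 3.14, 3.14, 3.14, 3.14].

INTERFACE

Orientations are given as [roll, pitch, yaw] about the fixed x, y, z axes, in that order (R = Rz(yaw) Ry(pitch) Rx(roll)).
In Python, from cell import * gives the robot as it stands.
- The arm moves only by the tool arm_command, never from a script. Its arguments are lists of equal length, an entry for each row: "fingers": the gripper command: -1 is fully open, 1 is shut, values between are in proportion; "travel": the shift along the tool's x, y, z in m, a list of three; "dr": the turn, a rotation vector about the tool's x, y, z in degrees, a list of three. In form: {"fingers": [fingers, ...], "travel": [[x, y, z], ...], "dr": [[wx, wy, wz], ...]}. A call has 1 to 8 rows; each row is the pose to reach, as a shift and turn from the pose commanded when the call began, along the tool's axes at that moment; what a row does not reach only later rows make up. A row lasts 1/12 s, in which the tool goes at most 41.7 mm and 7.16 degrees, less where a joint would pass 70% of its speed; a pose out of reach is approached as far as the arm can. A call with a gripper value outside its range is refused whole. The fingers move at their own pace and stop on an object; "squeeze" is the grip in N (left out, the last holds). Time passes only in rows, so rows that repeat a pose let the fingers close. It gives the time, the measured TCP pose, the force, the opening and the grip force at its end, in the units of the state.
- observe(): the state, without advancing time (a new reading comes with each control period).
- read_camera(name): name is "side" or "top" or "wrist"; returns a dict with "color" (384x512x3 uint8, blue, green, red), "z_map" (384x512 float32, m along the optical axis (not along the pixel's ray), 0 where there is no reading), "fx", "fy", "cx", "cy" (pixels), "k1" (the pictures are not rectified: a ray, as slopes to the right and down, at radius r is drawn at 1 + k1 r^2 times it, then the intrinsics apply), "R" (3x3) and "t" (3): a world point X has camera coordinates R X + t. Camera axes: x right, y down, z forward; pixel columns grow to the right and rows downward; lengths in m; the calibration is good to about 2 mm. A picture is of the moment at which its call begins.
- hand_in(): hands the job in; it is judged then, once.
The state is a dict: "time": time; "qpos": joint angles; "qvel": joint speeds; "joint_efforts": joint torques, N m; "tool_pos": TCP position; "tool_rot": TCP orientation; "contact_force": force on the tool from outside, world axes, zero at the start; "torque": the same for the moment, N m; "opening": finger opening in m; "grip_force": force on a finger pad.
Only numpy, scipy, OpenCV 4.12 (cv2) and the standard library are available. Lean on these libraries where they do the work, as an engineer would, in place of code of your own. Each camera call takes 0.05 s, during which the arm holds its last target. There are 200 camera calls.

TASK

Load the shielded test box: pluck the round ceramic rod from the pocket tray, stand it in the white ring socket inside the box, and turn the quarter-turn fastener on the box's front rim until its bar lines up with the slot in the open access panel. Then swing the panel down over the fastener and press it fully home against the frame; the panel is sprung, so finish while still holding it pressed there. Leave the other two ceramic parts in their pockets and everything else on the bench as it is.

Things in the scene. Friction and masses are not known exactly. Their poses are not given: they have to be found in the camera images.
- shield_box: Fixed aluminium box, 145 (x) x 134 (y) x 50 mm to its rim (the frame), open on top. Origin on the worktop under it (box spans x -75 to +70 mm). +x runs from the fastener edge to the hinge edge, z up. Opening: x -33 to +53, y -55 to +55 mm; floor 22 mm above the worktop. Two rubber sprung bumpers, 10 mm diameter, stand 9 mm above the front rim at x = -63, y = +-50 mm.
- socket (a point): Centre of the socket on the box floor, 22 mm above the worktop, at x = 0, y = 0 mm of the box. A fixed white ring, 25 mm inner and 35 mm outer diameter, 8 mm high, stands round it. The round rod stands inside it on the floor, its top then 6 mm below the rim.
- round_rod: Loose round rod of white ceramic, 16 mm diameter, 22 mm high, about 20 g, standing upright in one of the tray's three pockets (which one varies), its underside 6 mm above the worktop. Origin: centre of its underside, z along the rod.
- square_rod: Loose square rod of the same ceramic, 16 x 16 x 22 mm high, standing in another pocket; not to be moved. Origin: centre of its underside.
- flat_slab: Loose flat slab of the same ceramic, 16 x 8 x 22 mm high, standing in another pocket; not to be moved. Origin: centre of its underside.
- pocket_tray: Fixed black tray on the worktop, 150 (x) x 60 (y) x 12 mm high, with three 20 mm square pockets, 6 mm deep, in a row along its own x at -45, 0 and +45 mm; every pocket holds one part standing 16 mm out of the tray. Origin: centre of its underside.
- fastener (a joint): Angle (rad) of the fastener on the front rim: steel T bar 30 x 9 mm, 12 mm high (8 to 20 mm above the rim) on a thin stem, dark groove along its top. Grows counter-clockwise from above, range -0.6 to 1.7, starts at 0.9 to 1.5, stays where left (0.03 N m). At 0 the bar lies along the box's y, in line with the panel's slot, and the panel can pass over it; else it blocks the panel.
- fastener_bar (a point): Centre of the fastener's bar, on its turning axis, 14 mm above the rim (64 mm above the worktop), at x = -49, y = 0 mm of the box. Its frame turns with the fastener; the bar lies along this frame's y.
- panel (a joint): Opening angle (rad) of the hinged panel: 0 is shut, flat on the frame; it starts standing open at 1.7 to 1.95 (limit 2.05). Light friction holds it upright; from about 50 degrees down it drops by itself onto the sprung bumpers, at about 0.07. Pressing it from there to 0 takes about 10 N at the press point; let go, it springs up again.
- hinge (a point): Middle of the panel's hinge axis, at x = +65, y = 0 mm of the box, 50 mm above the worktop (level with the rim); the axis runs along the box's y.
- press_point (a point): Point on the panel's outer face 80 mm from the hinge axis, mid-width; its frame turns with the panel: x to the hinge, z out of that face (up when shut). Panel: grey plate, 137 mm from hinge axis to free edge, 130 wide, 5 thick (hinge axis on its inner face); slot 36 (along the hinge) x 16 mm centred 114 mm from the axis; when shut the bar stands 15 mm above the face there.
- calculator: Bystander: desk calculator, 138 x 74 x 15 mm, lying left of the work.
- side_cutters: Bystander: red-handled side cutters, 54 x 134 x 16 mm, lying right of the work.
- screwdriver_blue: Bystander: small blue screwdriver, 130 mm long, lying between the work and the robot.
- coax_adapter: Bystander: small metal coaxial adapter, 23 x 38 x 20 mm, lying behind the work.

How it is judged:
On the way, in this order (a step that is already met when the one before it is completed fails the run):
1. the round rod has been plucked out of its pocket (height (world z) of round_rod above 0.03 m), for 0.1 s.
2. the round rod stands in the socket, let go, and the fastener's bar is in line with the panel's slot, the panel still open (horizontal distance between round_rod and socket below 0.007 m and z of round_rod in the frame of socket between -0.003 and 0.003 m and angle between round_rod's own z axis and vertical below 0.12 rad and contact force between round_rod and the arm below 0.05 N and contact force between round_rod and the fingers below 0.05 N and value of joint fastener between -0.15 and 0.15 rad and value of joint panel above 0.3 rad), for 0.2 s.
3. the panel is swung down over the fastener and pressed home against the frame (value of joint panel below 0.02 rad and (contact force between panel and the fingers above 2 N or contact force between panel and the arm above 2 N)), for 0.2 s.
At the end, for the whole second after the job is handed in: The robot still presses the panel (over 2 N), shut to within 0.02 rad; the fastener is within 0.15 rad of the slot's direction; the round rod stands upright (0.12 rad) on the socket floor, within 7 mm of its centre and 3 mm in height, untouched (all of step 3 and horizontal distance between round_rod and socket below 0.007 m and z of round_rod in the frame of socket between -0.003 and 0.003 m and angle between round_rod's own z axis and vertical below 0.12 rad and contact force between round_rod and the arm below 0.05 N and contact force between round_rod and the fingers below 0.05 N and value of joint fastener between -0.15 and 0.15 rad); the arm keeps its last pose, push and grip.
It fails at once if one of the other two parts was moved more than 10 mm (distance of any of square_rod, flat_slab from where it was at the start of the episode above 0.01 m).
It fails at once if a bystander was pushed more than 20 mm (distance of any of calculator, side_cutters, screwdriver_blue, coax_adapter from where it was at the start of the episode above 0.02 m).
It also fails if it takes over 64 s, if anything falls off the work surface, if the arm or the gripper's body presses on something with over 40 N, if the wrist force passes 120 N, or if a joint passes its speed limit or range.

## Working session

There is one attempt and no reset: what is moved stays moved. The work goes in short steps, Python scripts to look and compute and a tool call to move; the robot and the scene stay as the last step left them, time stands still between calls to the robot, and variables do not carry over. Pictures are saved under pics/ and viewed, at most 10 in all, crops included, and the job is handed in when it is done.

Besides the shell and the picture viewer there is one more tool, called after ">>>" as name(argument=value, ...), one argument or row to a line, values as JSON. arm_command: Moves the arm, as the interface text tells. Its arguments: {"type":"object","properties":{"fingers":{"type":"array","items":{"type":"number"}},"travel":{"type":"array","items":{"type":"array","items":{"type":"number"}}},"dr":{"type":"array","items":{"type":"array","items":{"type":"number"}}},"squeeze":{"type":"number"}},"required":["fingers","travel","dr"]}

```bash
ls; mkdir -p pics; python3 - <<'E'
from cell import *
import cv2,numpy as np
print(observe())
a=[]
for n in("top","side"):
    c=read_camera(n);np.savez(n+"0.npz",**c);a.append(c["color"]);print(n,c["fx"],c["cx"],c["cy"],c["k1"],c["R"],c["t"])
    cv2.imwrite(f"pics/{n}0.png",cv2.resize(c["color"],(800,600),interpolation=cv2.INTER_CUBIC))
E
```

```text
pics
{'time': 0.0, 'qpos': array([-1.39398722e+00,  3.42698080e-01,  1.52504807e+00,  9.74266519e-06,
        1.27538782e+00, -1.45980416e-01]), 'qvel': array([-2.34327816e-05, -2.70750782e-04,  3.50179173e-04, -1.09439403e-03,
       -1.17209032e-03, -1.16787633e-03]), 'joint_efforts': array([-2.60078123e-03, -4.31249964e+01, -2.44226450e+01,  7.14260526e-02,
        5.58605546e-02, -1.40630409e-04]), 'tool_pos': array([ 0.16649628, -0.49745844,  0.22604692]), 'tool_rot': array([-3.14006910e+00, -2.33419431e-04,  3.22786499e-01]), 'contact_force': array([-0.43478994, -0.50764374,  0.53332292]), 'torque': array([0.06642646, 0.01315323, 0.03976524]), 'grip_force': 0.0, 'opening': 0.09185253693713706}
top 350.32565396982653 255.52937548627114 194.05863257128206 -0.00809564544336056 [[ 0.0218503  -0.99973124  0.00774662]
 [-0.98714887 -0.0228009  -0.15816833]
 [ 0.15830245 -0.00419104 -0.98738177]] [-0.02554871  0.5543829   1.08142651]
side 490.52371267228654 255.92596821090314 186.92840020073655 -0.1490365701186342 [[-0.58798948 -0.80885597  0.00451653]
 [-0.45050554  0.32284259 -0.83235655]
 [ 0.67179843 -0.49145161 -0.55422214]] [0.31859432 0.31834796 1.03132694]
```

View pics/top0.png

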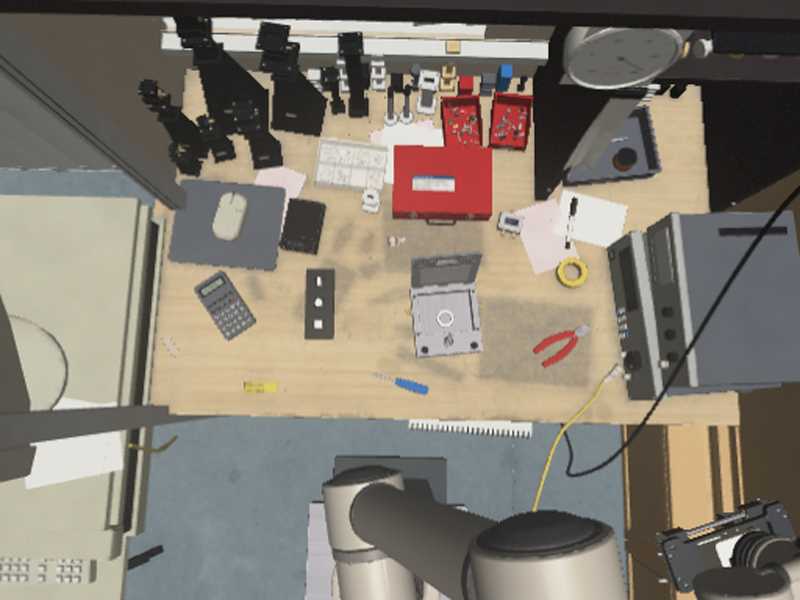

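View pics/side0.png

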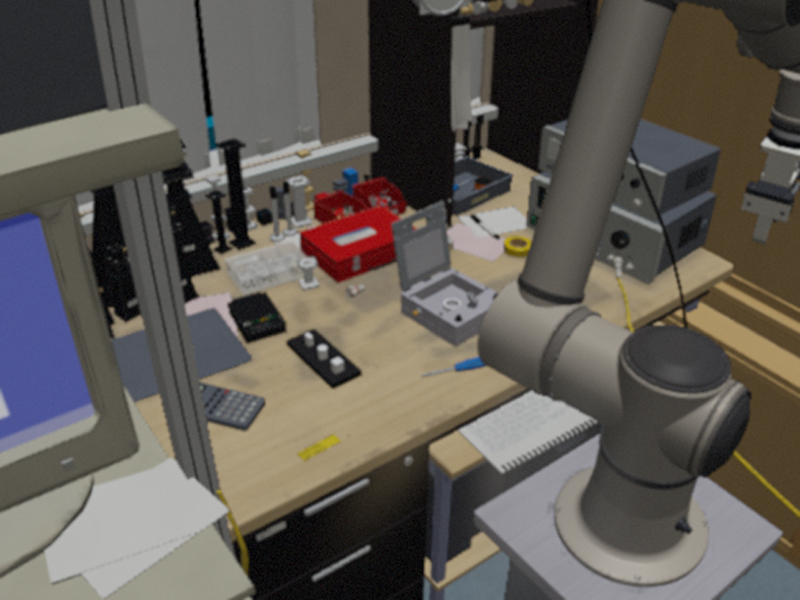

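Top picture (800×600): tray at (319,303), with parts at (319,281), (318,302, looks round) and (318,324, square). Box at (447,320), its white ring at (446,318), fastener near (450,338), panel open at the back (447,270). Next I get rough positions, then look with the wrist camera.

```bash
cat > h.py <<'E'
import numpy as np,cv2
from scipy.spatial.transform import Rotation as Ro
def ray(c,u,v):
    K=np.array([[c["fx"],0,c["cx"]],[0,c["fy"],c["cy"]],[0,0,1.]])
    n=cv2.undistortPoints(np.array([[[u,v]]],float),K,np.array([float(c["k1"]),0,0,0]))[0,0]
    R=np.array(c["R"]);return -R.T@c["t"],R.T@np.array([n[0],n[1],1])
def onz(c,u,v,z):
    o,d=ray(c,u,v);return o+d*(z-o[2])/d[2]
def proj(c,X):
    p=np.array(c["R"])@X+c["t"];x=p[:2]/p[2];x=x*(1+c["k1"]*(x@x));return np.array([x[0]*c["fx"]+c["cx"],x[1]*c["fy"]+c["cy"]])
def rel(s,pos,rpy):
    "shift and rotvec deg in tool axes from state s to pose"
    A=Ro.from_euler("xyz",s["tool_rot"]);B=Ro.from_euler("xyz",rpy)
    return A.inv().apply(np.array(pos)-s["tool_pos"]).round(4),(A.inv()*B).as_rotvec(degrees=True).round(2)
E
python3 - <<'E'
from h import *
c=dict(np.load("top0.npz"))
f=.64
for n,u,v,z in [("slab?",319,281,.028),("mid",318,302,.028),("sq",318,324,.028),("ring",446,318,.03),("fast",450,338,.07),("frontL",418,356,.05),("frontR",481,352,.05),("trayTL",307,269,.012),("trayTR",334,268,.012),("trayBL",305,338,.012),("trayBR",334,338,.012),("bumpL",424,349,.055),("bumpR",475,345,.055)]:
    print(n,onz(c,u*f,v*f,z).round(4))
w=__import__("cell").read_camera("wrist");s=__import__("cell").observe()
A=Ro.from_euler("xyz",s["tool_rot"])
o=-w["R"].T@w["t"];print("cam in tool",A.inv().apply(o-s["tool_pos"]),A.inv().as_matrix()@w["R"].T, w["fx"])
E
```

```text
slab? [0.6007 0.1562 0.028 ]
mid [0.5561 0.1563 0.028 ]
sq [0.5099 0.1542 0.028 ]
ring [ 0.5283 -0.1108  0.03  ]
fast [ 0.4829 -0.1155  0.07  ]
frontL [ 0.4471 -0.0532  0.05  ]
frontR [ 0.4579 -0.1803  0.05  ]
trayTL [0.6294 0.1853 0.012 ]
trayTR [0.6329 0.1278 0.012 ]
trayBL [0.4817 0.1824 0.012 ]
trayBR [0.4831 0.1217 0.012 ]
bumpL [ 0.461  -0.0648  0.055 ]
bumpR [ 0.4714 -0.1674  0.055 ]
cam in tool [ 0.07438484  0.0002372  -0.15574971] [[ 1.15337244e-03 -9.60973809e-01 -2.76636960e-01]
 [ 9.99999335e-01  1.10905296e-03  3.16663482e-04]
 [ 2.49972608e-06 -2.76637141e-01  9.60974449e-01]] 299.645729219626
```

```bash
python3 - <<'E'
from h import *;from cell import observe
s=observe();print(rel(s,[.53,.15,.2],[np.pi,0,np.pi]))
E
```

```text
(array([ 0.5502, -0.4988,  0.0269]), array([-0.000e+00, -9.000e-02, -1.615e+02]))
```

>>> arm_command(
  fingers=[-1,-1,-1,-1,-1,-1,-1,-1],
  travel=[
    [0.18,-0.165,0],
    [0.55,-0.5,0.027],
    [0.55,-0.5,0.027],
    [0.55,-0.5,0.027],
    [0.55,-0.5,0.027],
    [0.55,-0.5,0.027],
    [0.55,-0.5,0.027],
    [0.55,-0.5,0.027],
  ],
  dr=[
    [0,0,-161.5],
    [0,0,-161.5],
    [0,0,-161.5],
    [0,0,-161.5],
    [0,0,-161.5],
    [0,0,-161.5],
    [0,0,-161.5],
    [0,0,-161.5],
  ],
  squeeze=15,
)

```text
time: 0.82
tool_pos: [0.3295, -0.2052, 0.2154]
tool_rot: [3.141, 0.0, 1.328]
contact_force: [0.6, -1.0, 0.3]
opening: 0.0918
grip_force: 0.0
```

```bash
python3 - <<'E'
from h import *;from cell import observe
s=observe();print(s["time"],s["tool_pos"],s["tool_rot"],s["qpos"],rel(s,[.53,.15,.2],[np.pi,0,np.pi]))
E
```

```text
0.8167 [ 0.32949772 -0.20522503  0.21543639] [3.14138570e+00 9.45371606e-05 1.32837597e+00] [-7.55169704e-01  9.97132950e-02  1.87838488e+00  2.08542785e-05
  1.16326776e+00 -5.12757623e-01] (array([0.393 , 0.1094, 0.0154]), array([ 0.0000e+00,  1.0000e-02, -1.0389e+02]))
```

>>> arm_command(
  fingers=[-1,-1,-1,-1,-1,-1,-1,-1],
  travel=[
    [0.393,0.11,0.015],
    [0.393,0.11,0.015],
    [0.393,0.11,0.015],
    [0.393,0.11,0.015],
    [0.393,0.11,0.015],
    [0.393,0.11,0.015],
    [0.393,0.11,0.015],
    [0.393,0.11,0.015],
  ],
  dr=[
    [0,0,-104],
    [0,0,-104],
    [0,0,-104],
    [0,0,-104],
    [0,0,-104],
    [0,0,-104],
    [0,0,-104],
    [0,0,-104],
  ],
)

```text
time: 1.48
tool_pos: [0.4954, 0.084, 0.203]
tool_rot: [-3.141, 0.0, 2.329]
contact_force: [0.9, -1.0, 0.0]
opening: 0.0916
grip_force: 0.0
```

```bash
python3 - <<'E'
from h import *;from cell import observe
s=observe();print(s["time"],s["tool_pos"],s["tool_rot"],s["qpos"],rel(s,[.53,.15,.2],[np.pi,0,np.pi]))
E
```

```text
1.4833 [0.49540135 0.08398184 0.2030121 ] [-3.14130228e+00  3.90887863e-05  2.32941590e+00] [ 1.54295112e-02  3.22253477e-01  1.62248474e+00 -2.41966423e-04
  1.19704181e+00 -7.43101695e-01] (array([0.0241, 0.0705, 0.003 ]), array([-2.000e-02, -0.000e+00, -4.653e+01]))
```

>>> arm_command(
  fingers=[-1,-1,-1,-1,-1,-1,-1,-1],
  travel=[
    [0.024,0.07,0.003],
    [0.024,0.07,0.003],
    [0.024,0.07,0.003],
    [0.024,0.07,0.003],
    [0.024,0.07,0.003],
    [0.024,0.07,0.003],
    [0.024,0.07,0.003],
    [0.024,0.07,0.003],
  ],
  dr=[
    [0,0,-46.5],
    [0,0,-46.5],
    [0,0,-46.5],
    [0,0,-46.5],
    [0,0,-46.5],
    [0,0,-46.5],
    [0,0,-46.5],
    [0,0,-46.5],
  ],
)

```text
time: 2.15
tool_pos: [0.5295, 0.1472, 0.1999]
tool_rot: [-3.141, -0.001, 3.137]
contact_force: [-0.5, 0.4, 0.1]
opening: 0.0919
grip_force: 0.0
```

```bash
python3 - <<'E'
from h import *;from cell import *
c=read_camera("wrist");s=observe();np.savez("w1.npz",**c);print(s["tool_pos"],s["tool_rot"])
cv2.imwrite("pics/w1.png",c["color"])
g=cv2.cvtColor(c["color"],cv2.COLOR_BGR2GRAY);h=cv2.cvtColor(c["color"],cv2.COLOR_BGR2HSV)
m=((h[...,1]<40)&(g>170)).astype(np.uint8)
n,l,st,ce=cv2.connectedComponentsWithStats(m)
for i in range(1,n):
    if st[i,4]>60: print(st[i],ce[i].round(1),onz(c,*ce[i],.028).round(4))
E
```

```text
[0.52950817 0.14713948 0.1999456 ] [-3.14144401e+00 -6.02598703e-04  3.13296055e+00]
[255 145  14  15 186] [261.5 151.9] [0.5111 0.1533 0.028 ]
[ 10 154  31  31 349] [ 24.9 168.8] [ 0.5294 -0.1101  0.028 ]
[257 186  12  12 120] [262.6 191.2] [0.5565 0.1546 0.028 ]
[261 221   6  12  67] [263.5 226.9] [0.6007 0.1557 0.028 ]
```

View pics/w1.png

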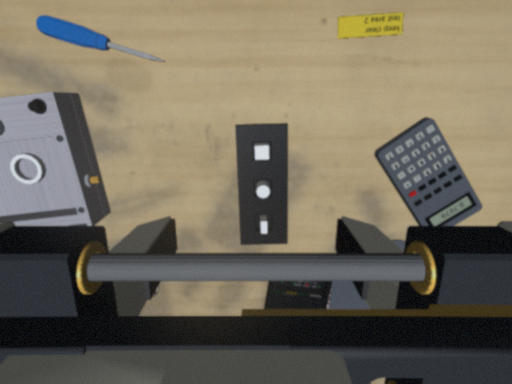

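The round rod is the middle part at pixel (263,191), with the square rod at (261,152) and the slab at (263,227). The ring shows at (25,169).

```bash
python3 - <<'E'
from h import *;from cell import observe
s=observe();print(s["tool_pos"],rel(s,[.5565,.1546,.016],[np.pi,0,np.pi]))
E
```

```text
[0.52950817 0.14713948 0.1999456 ] (array([-0.027 ,  0.0077,  0.1839]), array([-0.01, -0.03, -0.49]))
```

>>> arm_command(
  fingers=[-0.3,-0.3,-0.3,-0.3,-0.3,-0.3,-0.3,-0.3],
  travel=[
    [-0.027,0.008,0.03],
    [-0.027,0.008,0.07],
    [-0.027,0.008,0.11],
    [-0.027,0.008,0.14],
    [-0.027,0.008,0.165],
    [-0.027,0.008,0.178],
    [-0.027,0.008,0.184],
    [-0.027,0.008,0.184],
  ],
  dr=[
    [0,0,-0.5],
    [0,0,-0.5],
    [0,0,-0.5],
    [0,0,-0.5],
    [0,0,-0.5],
    [0,0,-0.5],
    [0,0,-0.5],
    [0,0,-0.5],
  ],
)

```text
time: 2.87
tool_pos: [0.5559, 0.1547, 0.0148]
tool_rot: [-3.141, -0.003, 3.141]
contact_force: [-0.4, -0.4, -0.4]
opening: 0.0599
grip_force: 0.0
```

>>> arm_command(
  fingers=[1,1,1,1,1,1],
  travel=[
    [0,0,0],
    [0,0,0],
    [0,0,0],
    [0,0,0],
    [0,0,0],
    [0,0,0],
  ],
  dr=[
    [0,0,0],
    [0,0,0],
    [0,0,0],
    [0,0,0],
    [0,0,0],
    [0,0,0],
  ],
  squeeze=15,
)

```text
time: 3.37
tool_pos: [0.5569, 0.1549, 0.0167]
tool_rot: [3.142, 0.001, -3.14]
contact_force: [0.4, 0.7, -0.1]
opening: 0.0244
grip_force: 0.0
```

>>> arm_command(
  fingers=[1,1,1,1],
  travel=[
    [0,0,0],
    [0,0,0],
    [0,0,0],
    [0,0,0],
  ],
  dr=[
    [0,0,0],
    [0,0,0],
    [0,0,0],
    [0,0,0],
  ],
)

```text
time: 3.7
tool_pos: [0.5568, 0.1549, 0.0164]
tool_rot: [-3.142, 0.0, -3.14]
contact_force: [0.1, -0.4, 2.7]
opening: 0.0152
grip_force: 15.0
```

>>> arm_command(
  fingers=[1,1,1,1,1,1,1,1],
  travel=[
    [0,0,-0.015],
    [0,0,-0.05],
    [0,0,-0.09],
    [0,0,-0.13],
    [0,0,-0.16],
    [0.02,-0.05,-0.17],
    [0.03,-0.1,-0.17],
    [0.037,-0.14,-0.17],
  ],
  dr=[
    [0,0,0],
    [0,0,0],
    [0,0,0],
    [0,0,0],
    [0,0,0],
    [0,0,-2],
    [0,0,-4],
    [0,0,-6],
  ],
)

```text
time: 4.37
tool_pos: [0.5234, 0.0349, 0.187]
tool_rot: [-3.141, 0.002, -3.031]
contact_force: [0.2, -1.1, -0.5]
opening: 0.0153
grip_force: 15.0
```

```bash
python3 - <<'E'
from h import *;from cell import observe
s=observe();print(s["tool_pos"],s["tool_rot"],rel(s,[.52,-.11,.17],[np.pi,0,-np.pi+.1]))
E
```

```text
[0.52336214 0.03492144 0.18696522] [-3.14108601e+00  1.79289969e-03 -3.03111699e+00] (array([ 0.0193, -0.1437,  0.017 ]), array([-0.03,  0.1 ,  0.6 ]))
```

>>> arm_command(
  fingers=[1,1,1,1,1,1,1],
  travel=[
    [0.005,-0.04,0.005],
    [0.01,-0.08,0.01],
    [0.015,-0.115,0.017],
    [0.019,-0.138,0.017],
    [0.019,-0.143,0.017],
    [0.019,-0.143,0.017],
    [0.019,-0.143,0.017],
  ],
  dr=[
    [0,0,0],
    [0,0,0],
    [0,0,0.5],
    [0,0,0.5],
    [0,0,0.5],
    [0,0,0.5],
    [0,0,0.5],
  ],
)

```text
time: 4.95
tool_pos: [0.5202, -0.1082, 0.1689]
tool_rot: [3.141, -0.0, -3.045]
contact_force: [0.4, 0.0, -1.0]
opening: 0.0156
grip_force: 15.0
```

```bash
python3 - <<'E'
from h import *;from cell import *
c=read_camera("wrist");s=observe();np.savez("w2.npz",**c);print(s["tool_pos"],s["tool_rot"])
cv2.imwrite("pics/w2.png",cv2.resize(c["color"][:300],None,fx=1.5,fy=1.5,interpolation=cv2.INTER_CUBIC))
E
```

```text
[ 0.52027816 -0.10761676  0.16898299] [ 3.14112141e+00  3.85519315e-07 -3.04343885e+00]
```

View pics/w2.png

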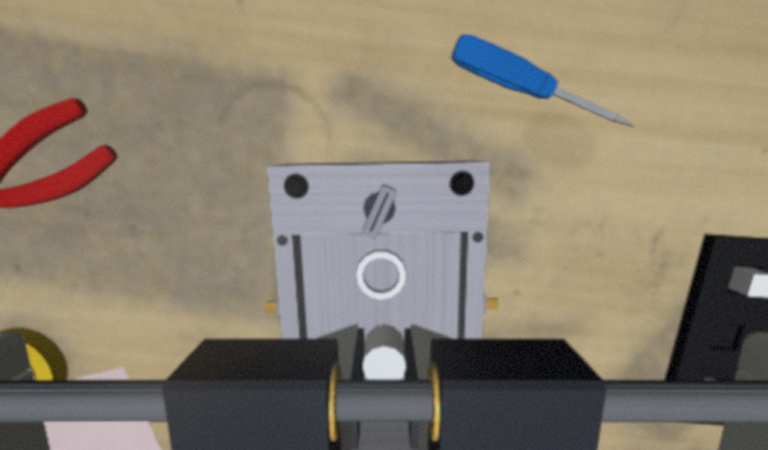

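Wrist picture (1.5×): bumpers at (295,186) and (461,183), ring at (381,276), T bar running from (389,187) to (370,234) around (379,210). The rod is held at (384,365). Refining these numerically.

```bash
python3 - <<'E'
from h import *
c=dict(np.load("w2.npz"));g=cv2.cvtColor(c["color"],cv2.COLOR_BGR2GRAY)
def blob(m,x0,y0,x1,y1):
    t=np.zeros_like(m);t[y0:y1,x0:x1]=m[y0:y1,x0:x1];y,x=np.nonzero(t);return x.mean(),y.mean(),len(x)
d=g<70
L=blob(d,185,113,210,136);R=blob(d,297,111,320,134)
print(L,R)
a=onz(c,*L[:2],.059);b=onz(c,*R[:2],.059) # R image = world +y
v=b-a;yaw=np.arctan2(-v[0],v[1]);print(a,b,np.linalg.norm(v),yaw)
bx=(a+b)/2;ex=np.array([np.cos(yaw),np.sin(yaw)]);ey=np.array([-ex[1],ex[0]])
print("box",bx[:2]+.063*ex)
w=blob(g>205,232,164,276,204);p=onz(c,*w[:2],.03);print("ring",w,p)
f=(bx[:2]+(.063-.049)*ex);print("fast",f, onz(c,379/1.5,210/1.5,.07))
p1=onz(c,389/1.5,187/1.5,.07);p2=onz(c,370/1.5,234/1.5,.07);q=(p1-p2)[:2];q=np.array([q@ex,q@ey]);print("bar",q,np.arctan2(-q[0],q[1]),np.arctan2(q[0],-q[1]))
z=c["z_map"];print("rod lower end px depth",z[243,256])
A=Ro.from_euler("xyz",[3.14112,0,-3.0434])
X=c["R"].T@(np.array([ (384/1.5-c["cx"])/c["fx"],(365/1.5-c["cy"])/c["fy"],1])*z[243,256]-c["t"]);print(X, A.inv().apply(X-[.52028,-.10762,.16898]))
E
```

```text
(np.float64(197.08235294117648), np.float64(123.61764705882354), 170) (np.float64(307.4797687861272), np.float64(121.69942196531792), 173)
[ 0.47163131 -0.16450766  0.059     ] [ 0.46058443 -0.06907777  0.059     ] 0.0960671555636184 0.11524608479648146
box [ 0.52868996 -0.10954827]
ring (np.float64(253.76518218623482), np.float64(183.1821862348178), 247) [ 0.52856309 -0.10960053  0.03      ]
fast [ 0.480015   -0.11518284] [ 0.47957001 -0.11502709  0.07      ]
bar [-0.02631882  0.01126395] 1.1664037287848976 -1.9751889248048955
rod lower end px depth 0.16096093
[ 0.52010517 -0.10830727  0.17874716] [ 0.00024136 -0.0006622  -0.00976748]
```

```bash
python3 - <<'E'
from h import *;from cell import observe
s=observe();print(s["tool_pos"],rel(s,[.5286,-.1096,.0328],[np.pi,0,-np.pi+.108]))
E
```

```text
[ 0.52027816 -0.10761676  0.16898299] (array([-0.0081, -0.0029,  0.1362]), array([ 0.03,  0.  , -0.56]))
```

>>> arm_command(
  fingers=[1,1,1,1,1,1,1,1],
  travel=[
    [-0.008,-0.003,0.01],
    [-0.008,-0.003,0.04],
    [-0.008,-0.003,0.07],
    [-0.008,-0.003,0.09],
    [-0.008,-0.003,0.105],
    [-0.008,-0.003,0.115],
    [-0.008,-0.003,0.115],
    [-0.008,-0.003,0.115],
  ],
  dr=[
    [0,0,-0.5],
    [0,0,-0.5],
    [0,0,-0.5],
    [0,0,-0.5],
    [0,0,-0.5],
    [0,0,-0.5],
    [0,0,-0.5],
    [0,0,-0.5],
  ],
)

```text
time: 5.67
tool_pos: [0.5288, -0.1101, 0.0542]
tool_rot: [3.142, -0.0, -3.034]
contact_force: [0.5, 0.6, 0.5]
opening: 0.0147
grip_force: 15.0
```

```bash
python3 - <<'E'
from h import *;from cell import *
c=read_camera("wrist");s=observe();print(s["tool_pos"],s["tool_rot"],s["contact_force"],rel(s,[.5286,-.1096,.0328],[np.pi,0,-np.pi+.108]))
cv2.imwrite("pics/w3.png",cv2.resize(c["color"][60:300,80:432],None,fx=2,fy=2,interpolation=cv2.INTER_CUBIC))
E
```

```text
[ 0.52921561 -0.1104803   0.05487518] [-3.14092877e+00  1.34270787e-03 -3.03430681e+00] [0.20809806 0.36041722 1.04350607] (array([0.0005, 0.001 , 0.0221]), array([-0.04,  0.08, -0.04]))
```

View pics/w3.png

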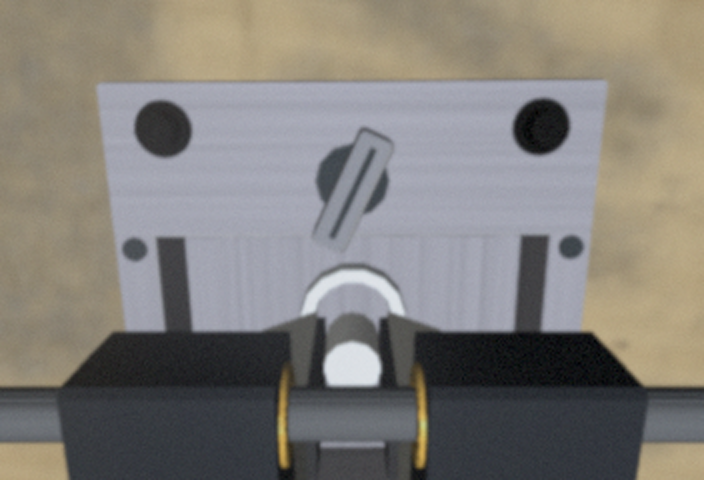

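The rod (353,360) is laterally centred on the ring (353,290). The bar is centred at about (354,190).

>>> arm_command(
  fingers=[1,1,1,1,1],
  travel=[
    [0,0,0.01],
    [0,0,0.018],
    [0,0,0.022],
    [0,0,0.022],
    [0,0,0.022],
  ],
  dr=[
    [0,0,0],
    [0,0,0],
    [0,0,0],
    [0,0,0],
    [0,0,0],
  ],
)

```text
time: 6.13
tool_pos: [0.5283, -0.111, 0.0317]
tool_rot: [3.141, -0.0, -3.036]
contact_force: [0.1, 0.3, -0.9]
opening: 0.015
grip_force: 15.0
```

>>> arm_command(
  fingers=[0.35,0.35,0.35,0.35],
  travel=[
    [0,0,0],
    [0,0,0],
    [0,0,0],
    [0,0,0],
  ],
  dr=[
    [0,0,0],
    [0,0,0],
    [0,0,0],
    [0,0,0],
  ],
)

```text
time: 6.47
tool_pos: [0.5285, -0.111, 0.032]
tool_rot: [-3.141, 0.0, -3.035]
contact_force: [-0.0, -0.0, 0.5]
opening: 0.0294
grip_force: 0.0
```

>>> arm_command(
  fingers=[0.35,0.35,0.35,0.35,0.35,0.35,0.35],
  travel=[
    [0,0,-0.015],
    [0,0,-0.04],
    [0,0,-0.08],
    [0,0,-0.115],
    [0.025,0,-0.115],
    [0.048,0,-0.115],
    [0.048,0,-0.115],
  ],
  dr=[
    [0,0,0],
    [0,0,0],
    [0,0,0],
    [0,0,0],
    [0,0,0],
    [0,0,0],
    [0,0,0],
  ],
)

```text
time: 7.05
tool_pos: [0.4774, -0.1158, 0.1474]
tool_rot: [3.141, -0.002, -3.036]
contact_force: [0.4, -0.1, -1.3]
opening: 0.0298
grip_force: 0.0
```

```bash
python3 - <<'E'
from h import *;from cell import *
s=observe();print(s["tool_pos"],s["tool_rot"],s["qpos"])
c=read_camera("side");np.savez("s2.npz",**c);p=proj(c,np.array([.5286,-.1096,.04])).astype(int);print(p)
cv2.imwrite("pics/s2.png",cv2.resize(c["color"][p[1]-60:p[1]+60,p[0]-80:p[0]+80],None,fx=5,fy=5,interpolation=cv2.INTER_CUBIC))
E
```

```text
[ 0.47743799 -0.11576385  0.14739877] [ 3.14116227e+00 -2.12382065e-03 -3.03572250e+00] [-3.93607379e-01  3.64932058e-01  1.73017197e+00 -7.37778483e-04
  1.04855924e+00 -2.06990472e+00]
[289 190]
```

View pics/s2.png

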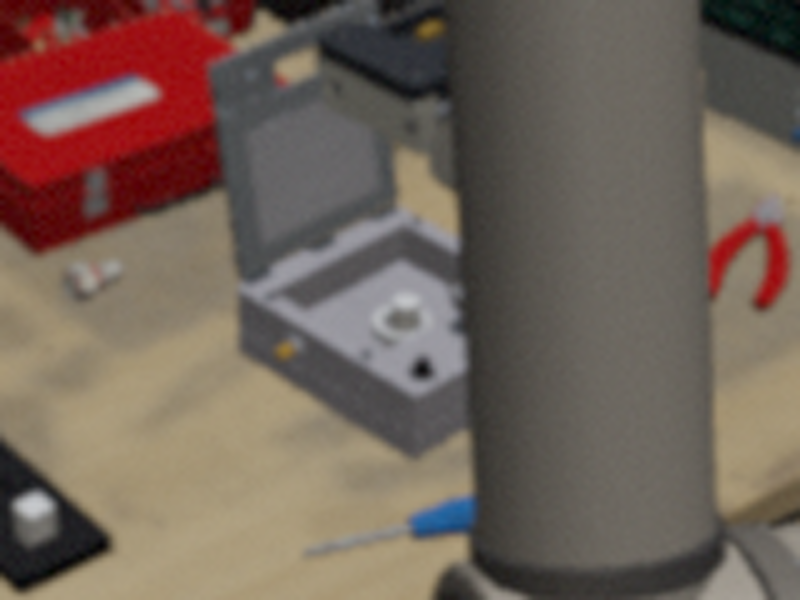

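The rod stands in the ring at (400,315), and the panel is open behind it. Now the fastener.

```bash
python3 - <<'E'
from h import *;from cell import observe
s=observe();print(rel(s,[.48,-.1152,.055],[np.pi,0,2.847]))
E
```

```text
(array([-0.0008,  0.0007,  0.0924]), array([-0.000e+00, -2.000e-02,  2.291e+01]))
```

>>> arm_command(
  fingers=[0.35,0.35,0.35,0.35,0.35,0.35,0.35,0.35],
  travel=[
    [-0.001,0.001,0],
    [-0.001,0.001,0.01],
    [-0.001,0.001,0.025],
    [-0.001,0.001,0.055],
    [-0.001,0.001,0.075],
    [-0.001,0.001,0.087],
    [-0.001,0.001,0.092],
    [-0.001,0.001,0.092],
  ],
  dr=[
    [0,0,7],
    [0,0,14],
    [0,0,21],
    [0,0,23],
    [0,0,23],
    [0,0,23],
    [0,0,23],
    [0,0,23],
  ],
)

```text
time: 7.77
tool_pos: [0.4816, -0.1147, 0.0538]
tool_rot: [3.141, -0.002, 2.846]
contact_force: [-0.5, 0.1, 0.4]
opening: 0.0296
grip_force: 0.0
```

>>> arm_command(
  fingers=[1,1,1,1,1,1],
  travel=[
    [0,0,0],
    [0,0,0],
    [0,0,0],
    [0,0,0],
    [0,0,0],
    [0,0,0],
  ],
  dr=[
    [0,0,0],
    [0,0,0],
    [0,0,0],
    [0,0,0],
    [0,0,0],
    [0,0,0],
  ],
  squeeze=12,
)

```text
time: 8.27
tool_pos: [0.4823, -0.1154, 0.0558]
tool_rot: [-3.141, 0.002, 2.846]
contact_force: [-0.2, -1.7, 4.4]
opening: 0.009
grip_force: 12.0
```

>>> arm_command(
  fingers=[1,1,1,1,1,1,1,1],
  travel=[
    [0.002,0,0],
    [0.002,0,0],
    [0.002,0,0],
    [0.002,0,0],
    [0.002,0,0],
    [0.002,0,0],
    [0.002,0,0],
    [0.002,0,0],
  ],
  dr=[
    [0,0,5],
    [0,0,11],
    [0,0,17],
    [0,0,23],
    [0,0,29],
    [0,0,35],
    [0,0,41],
    [0,0,47],
  ],
)

```text
time: 8.93
tool_pos: [0.4816, -0.1162, 0.0558]
tool_rot: [3.139, 0.005, 2.021]
contact_force: [2.0, -7.4, 0.6]
opening: 0.0087
grip_force: 12.0
```

>>> arm_command(
  fingers=[1,1,1,1,1,1],
  travel=[
    [0,0,0],
    [0,0,0],
    [0,0,0],
    [0,0,0],
    [0,0,0],
    [0,0,0],
  ],
  dr=[
    [0,0,6],
    [0,0,12],
    [0,0,17],
    [0,0,20],
    [0,0,20],
    [0,0,20],
  ],
)

```text
time: 9.43
tool_pos: [0.4812, -0.1163, 0.0558]
tool_rot: [3.138, 0.004, 1.677]
contact_force: [1.6, -8.1, 2.1]
opening: 0.0086
grip_force: 12.0
```

>>> arm_command(
  fingers=[0.4,0.4,0.4,0.4,0.4,0.4,0.4,0.4],
  travel=[
    [0,0,0],
    [0,0,0],
    [0,0,0],
    [0,0,-0.015],
    [0,0,-0.05],
    [0,0,-0.09],
    [0,0,-0.13],
    [0,0,-0.13],
  ],
  dr=[
    [0,0,0],
    [0,0,0],
    [0,0,0],
    [0,0,0],
    [0,0,0],
    [0,0,0],
    [0,0,0],
    [0,0,0],
  ],
)

```text
time: 10.1
tool_pos: [0.4831, -0.1153, 0.1921]
tool_rot: [3.13, 0.006, 1.677]
contact_force: [0.9, -0.7, -0.4]
opening: 0.0276
grip_force: 0.0
```

```bash
python3 - <<'E'
from h import *;from cell import *
c=read_camera("wrist");s=observe();np.savez("w4.npz",**c);print(s["tool_pos"],s["tool_rot"],s["opening"])
cv2.imwrite("pics/w4.png",cv2.resize(c["color"],None,fx=1.5,fy=1.5,interpolation=cv2.INTER_CUBIC))
E
```

```text
[ 0.48177626 -0.11482429  0.18878971] [3.1341176  0.00379767 1.67739025] 0.02754719318993482
```

View pics/w4.png

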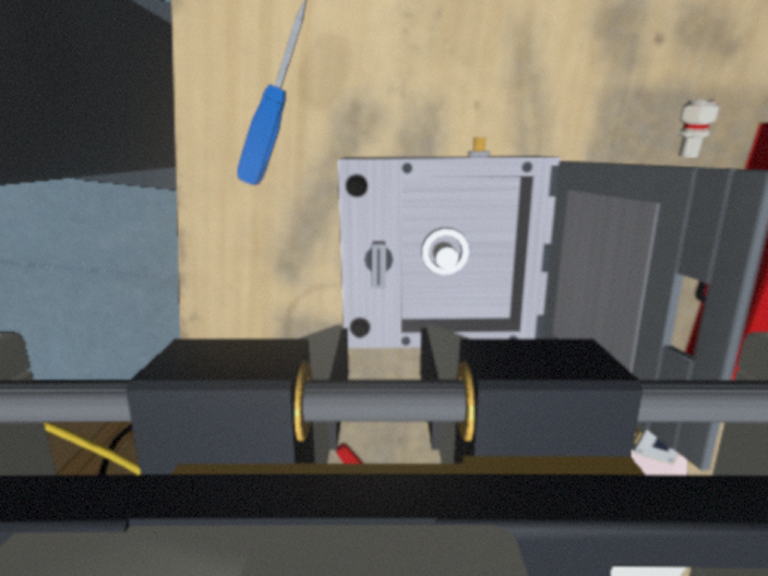

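The bar (378,265) now lies parallel to the bumper line (357,185)–(360,327). The rod stands in the ring at (446,255), and the panel is still open. Next: go over and behind the panel with the fingers shut.

```bash
python3 - <<'E'
from h import *;from cell import observe
s=observe();b=np.array([.5286,-.1096]);e=np.array([np.cos(.108),np.sin(.108)])
print(rel(s,[*(b+.135*e),.24],[np.pi,0,-np.pi+.108]))
E
```

```text
(array([ 0.0002,  0.1825, -0.0498]), array([  0.17,   0.51, -90.08]))
```

>>> arm_command(
  fingers=[1,1,1,1,1,1,1,1],
  travel=[
    [0,0,-0.035],
    [0,0,-0.05],
    [0,0.02,-0.05],
    [0,0.05,-0.05],
    [0,0.08,-0.05],
    [0,0.11,-0.05],
    [0,0.14,-0.05],
    [0,0.165,-0.05],
  ],
  dr=[
    [0,0,-7],
    [0,0,-14],
    [0,0,-21],
    [0,0,-28],
    [0,0,-35],
    [0,0,-42],
    [0,0,-49],
    [0,0,-56],
  ],
)

```text
time: 10.82
tool_pos: [0.6448, -0.096, 0.2327]
tool_rot: [-3.141, -0.003, 2.661]
contact_force: [-0.5, 0.3, 0.4]
opening: 0.0003
grip_force: 0.0
```

```bash
python3 - <<'E'
from h import *;from cell import observe
s=observe();b=np.array([.5286,-.1096]);e=np.array([np.cos(.108),np.sin(.108)])
print(s["tool_pos"],s["tool_rot"],s["opening"],rel(s,[*(b+.135*e),.24],[np.pi,0,-np.pi+.108]))
E
```

```text
[ 0.64484412 -0.09600477  0.23266986] [-3.14121570e+00 -2.97428317e-03  2.66098135e+00] 0.00025700131528311643 (array([-0.0155,  0.0092, -0.0074]), array([ 3.000e-02, -1.700e-01, -3.372e+01]))
```

>>> arm_command(
  fingers=[1,1,1,1,1,1,1,1],
  travel=[
    [-0.0155,0.009,0],
    [-0.0155,0.009,0],
    [-0.0155,0.009,0],
    [-0.0155,0.009,0],
    [-0.0155,0.009,0.01],
    [-0.0155,0.009,0.04],
    [-0.0155,0.009,0.08],
    [-0.0155,0.009,0.1],
  ],
  dr=[
    [0,0,-7],
    [0,0,-14],
    [0,0,-21],
    [0,0,-28],
    [0,0,-33.5],
    [0,0,-33.5],
    [0,0,-33.5],
    [0,0,-33.5],
  ],
)

```text
time: 11.48
tool_pos: [0.6589, -0.0951, 0.1287]
tool_rot: [3.139, -0.008, -3.044]
contact_force: [-0.1, -0.0, -1.4]
opening: 0.0004
grip_force: 0.0
```

```bash
python3 - <<'E'
from h import *;from cell import *
c=read_camera("side");s=observe();print(s["tool_pos"],s["tool_rot"],s["contact_force"])
p=proj(c,np.array([.55,-.1096,.1])).astype(int)
cv2.imwrite("pics/s3.png",cv2.resize(c["color"][p[1]-75:p[1]+75,p[0]-100:p[0]+100],None,fx=4,fy=4,interpolation=cv2.INTER_CUBIC))
E
```

```text
[ 0.65723977 -0.09477111  0.12521548] [ 3.13635506 -0.01361059 -3.04390791] [-2.57403759  0.26090072 -3.60868237]
```

View pics/s3.png

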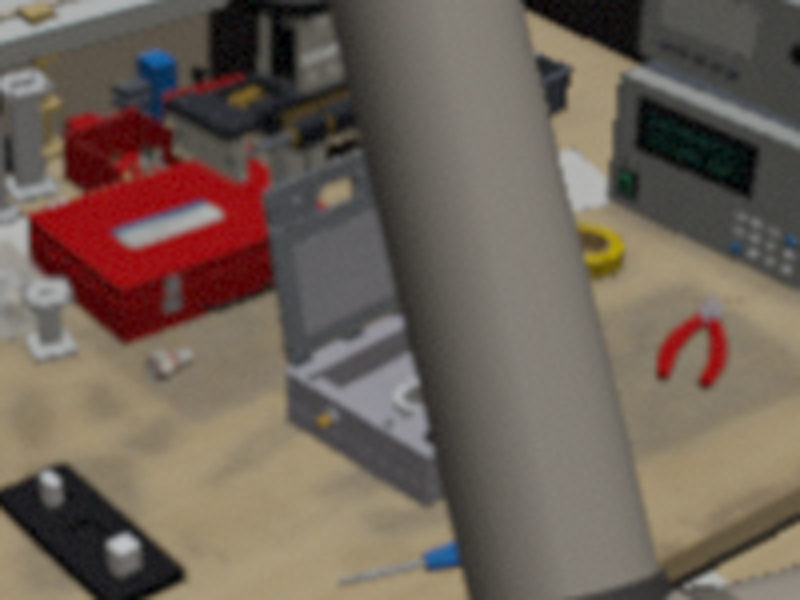

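The tool is behind the panel, whose slot shows at (335,195), and it touches nothing else. Now I push it forward.

>>> arm_command(
  fingers=[1,1,1,1,1,1,1,1],
  travel=[
    [0.008,0,-0.004],
    [0.018,0,-0.004],
    [0.028,0,-0.004],
    [0.04,0,-0.004],
    [0.052,0,-0.004],
    [0.064,0,-0.004],
    [0.076,0,-0.004],
    [0.088,0,-0.004],
  ],
  dr=[
    [0,0,0],
    [0,0,0],
    [0,0,0],
    [0,0,0],
    [0,0,0],
    [0,0,0],
    [0,0,0],
    [0,0,0],
  ],
)

```text
time: 12.2
tool_pos: [0.5743, -0.105, 0.1413]
tool_rot: [-3.14, 0.004, -3.044]
contact_force: [0.0, -0.9, -0.8]
opening: 0.0005
grip_force: 0.3
```

>>> arm_command(
  fingers=[1,1,1,1,1,1,1,1],
  travel=[
    [0.01,0,0.005],
    [0.02,0,0.006],
    [0.03,0,0.006],
    [0.04,0,0.006],
    [0.05,0,0.006],
    [0.06,0,0.006],
    [0.06,0,0.006],
    [0.06,0,0.006],
  ],
  dr=[
    [0,0,0],
    [0,0,0],
    [0,0,0],
    [0,0,0],
    [0,0,0],
    [0,0,0],
    [0,0,0],
    [0,0,0],
  ],
)

```text
time: 12.87
tool_pos: [0.515, -0.1109, 0.1347]
tool_rot: [-3.14, 0.003, -3.045]
contact_force: [0.7, 0.4, -0.7]
opening: 0.0004
grip_force: 0.0
```

```bash
python3 - <<'E'
from h import *;from cell import *
c=read_camera("side");s=observe();print(s["tool_pos"],s["tool_rot"],s["contact_force"])
b=np.array([.5286,-.1096]);e=np.array([np.cos(.108),np.sin(.108)]);print((s["tool_pos"][:2]-b)@e,rel(s,[*(b-.015*e),.07],[np.pi,0,-np.pi+.108]))
p=proj(c,np.array([.55,-.1096,.1])).astype(int)
cv2.imwrite("pics/s4.png",cv2.resize(c["color"][p[1]-75:p[1]+75,p[0]-100:p[0]+100],None,fx=4,fy=4,interpolation=cv2.INTER_CUBIC))
E
```

```text
[ 0.51526534 -0.11084255  0.13441611] [-3.14035877e+00  2.58942688e-03 -3.04424492e+00] [-0.14504526 -0.06084084 -0.26562118]
-0.013390906337175866 (array([ 0.0018, -0.0001,  0.0644]), array([-0.07,  0.15, -0.61]))
```

View pics/s4.png

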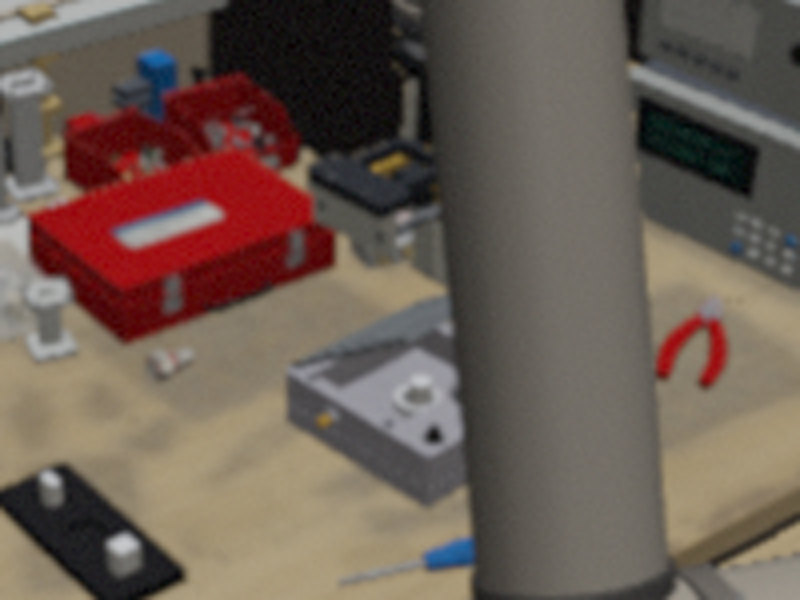

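The panel is caught mid-drop, at (380,330), with the rod standing at (420,385). Now I lower the tool over the press point.

>>> arm_command(
  fingers=[1,1,1,1,1,1,1,1],
  travel=[
    [0.002,0,0.005],
    [0.002,0,0.015],
    [0.002,0,0.03],
    [0.002,0,0.045],
    [0.002,0,0.056],
    [0.002,0,0.064],
    [0.002,0,0.068],
    [0.002,0,0.068],
  ],
  dr=[
    [0,0,-0.5],
    [0,0,-0.5],
    [0,0,-0.5],
    [0,0,-0.5],
    [0,0,-0.5],
    [0,0,-0.5],
    [0,0,-0.5],
    [0,0,-0.5],
  ],
)

```text
time: 13.58
tool_pos: [0.5119, -0.1105, 0.0637]
tool_rot: [3.141, -0.002, -3.035]
contact_force: [0.3, 0.1, 1.2]
opening: 0.0006
grip_force: 0.0
```

```bash
python3 - <<'E'
from h import *;from cell import *
s=observe();print(s["tool_pos"],s["contact_force"])
c=read_camera("wrist")
cv2.imwrite("pics/w5.png",cv2.resize(c["color"],None,fx=1.5,fy=1.5))
E
```

```text
[ 0.5119282  -0.1105488   0.06373675] [0.28546725 0.06624996 1.23573123]
```

View pics/w5.png

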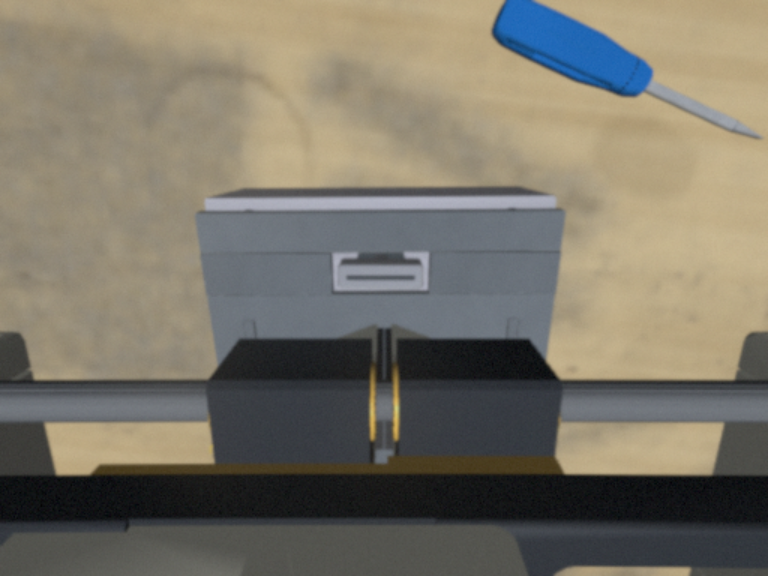

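The panel is down and the bar shows through its slot at (380,275). Pressing gently.

>>> arm_command(
  fingers=[1,1,1,1,1,1,1,1],
  travel=[
    [0,0,0.003],
    [0,0,0.005],
    [0,0,0.007],
    [0,0,0.009],
    [0,0,0.009],
    [0,0,0.009],
    [0,0,0.009],
    [0,0,0.009],
  ],
  dr=[
    [0,0,0],
    [0,0,0],
    [0,0,0],
    [0,0,0],
    [0,0,0],
    [0,0,0],
    [0,0,0],
    [0,0,0],
  ],
)

```text
time: 14.3
tool_pos: [0.5127, -0.1111, 0.0568]
tool_rot: [-3.141, 0.001, -3.035]
contact_force: [-2.1, -0.6, 5.9]
opening: 0.0003
grip_force: 3.2
```

>>> arm_command(
  fingers=[1,1,1,1,1,1],
  travel=[
    [0,0,0.001],
    [0,0,0.002],
    [0,0,0.003],
    [0,0,0.003],
    [0,0,0.003],
    [0,0,0.003],
  ],
  dr=[
    [0,0,0],
    [0,0,0],
    [0,0,0],
    [0,0,0],
    [0,0,0],
    [0,0,0],
  ],
)

```text
time: 14.8
tool_pos: [0.5126, -0.1111, 0.0551]
tool_rot: [-3.14, 0.001, -3.035]
contact_force: [-5.2, 0.5, 18.4]
opening: 0.0006
grip_force: 9.0
```

>>> arm_command(
  fingers=[1,1,1,1,1,1],
  travel=[
    [0,0,0.001],
    [0,0,0.001],
    [0,0,0.001],
    [0,0,0.001],
    [0,0,0.001],
    [0,0,0.001],
  ],
  dr=[
    [0,0,0],
    [0,0,0],
    [0,0,0],
    [0,0,0],
    [0,0,0],
    [0,0,0],
  ],
)

```text
time: 15.3
tool_pos: [0.5126, -0.1111, 0.0549]
tool_rot: [-3.14, 0.002, -3.035]
contact_force: [-9.1, 1.1, 26.5]
opening: 0.0004
grip_force: 13.0
```

```bash
python3 - <<'E'
from h import *;from cell import *
for i in range(3):
    c=read_camera("wrist");s=observe();print(s["tool_pos"],s["contact_force"])
E
```

```text
[ 0.51266523 -0.11108614  0.0549598 ] [-9.00418414  1.98913742 26.04018232]
[ 0.5126312  -0.11107653  0.05494478] [-8.51993496  1.1695474  26.00196822]
[ 0.51264702 -0.11109418  0.05496278] [-8.12565316  1.22495145 26.04485798]
```

```bash
python3 -c "
from cell import *
print(hand_in())"
```

```text
the job is handed in; nothing more can be done
None
```

The job is handed in, but the hand-in returned no verdict: the round rod is standing in the socket, the fastener is lined up with the slot, and the panel was pressed home and held at about 26 N when I handed in.

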